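Tip a violin tailpiece over the edge of the fitting board

ROBOT

A 7-joint arm with a two-finger parallel gripper is mounted at the origin on the work surface; the furniture and walls round the work are solid. World frame = base frame: x ahead of the robot, y to its left, z up, the work surface at z = 0. Lengths are in m, angles in rad, forces in N, time in s.
With the tool pointing down it reaches from about 0.425 to 0.95 m from the base axis. Payload 4.7 kg.
Tool frame: the origin (TCP) lies at the very end of the fingers, on their centre line; the grasp point (between the pads) lies robot.hold_point_z behind it (robot.hold_point_z is the distance from the TCP to the grasp point, in m); z points along the fingers, y is the line along which they close (so a half turn about z gives the same grasp; the last joint's range is limited). The gripper opens to 87 mm and grips with 3 to 60 N. Pads are 19 mm wide; open, the fingers measure 117 mm over their backs; the gripper's body (75 mm by 190 mm) begins 51 mm behind the grasp point.
Start: joints at [1.186, 0.469, -0.049, 1.532, 0.024, 1.141, -0.082], TCP at [0.235, -0.633, 0.223] pointing down, gripper open.
Joint ranges: [-2.59, 2.59], [-0.33, 1.99], [-1.39, 1.29], [0.1, 2.45], [-1.04, 4.18], [0.21, 1.99], [-2.66, 2.66]. Speed limits (rad/s): [2.57, 2.57, 3.14, 3.14, 3.14, 3.14, 3.14].

INTERFACE

Orientations are given as a unit quaternion [x, y, z, w].
In Python, from cell import sensors, optics, order, spotter, robot gives the robot as it stands.
- The arm moves only by the tool servo_tool, never from a script. Its argument "increments" is a list of rows, each a list of 4 numbers: the shift along the world's x, y, z normalised to -1 to 1, where 1 is 25 cm, then the turn about the world's z normalised to -1 to 1, where 1 is 0.5 rad. In form: [[tx, ty, tz, twist], ...]. A call has 1 to 5 rows; each row is the pose to reach, as a shift and turn from the pose commanded when the call began; what a row does not reach only later rows make up. A row lasts 1/12 s, in which the tool goes at most 41.7 mm and 7.16 degrees, less where a joint would pass 70% of its speed; a pose out of reach is approached as far as the arm can. A call with a number of a shift or a turn outside -1 to 1 is refused whole. A call with a gripper value outside its range is refused whole. "hand" is the closure, from -1 (fully open) to 1 (shut), set as the call begins (left out, the last holds). The fingers move at their own pace and stop on an object; the grip force is fixed at half the most. Time passes only in rows, so rows that repeat a pose let the fingers close. It gives the time, the measured TCP pose, the force, the opening and the grip force at its end, in the units of the state.
- sensors.get_state(): the state, without advancing time (a new reading comes with each control period).
- optics.get_image(name): name is "scene" or "top"; returns a dict with "frame" (400x640x3 uint8, blue, green, red), "camera_matrix" (3x3 intrinsics, pixels), "cam_to_world" (4x4, takes a point from camera to world coordinates). Camera axes: x right, y down, z forward; pixel columns grow to the right and rows downward; lengths in m; the calibration is good to about 2 mm. A picture is of the moment at which its call begins. There is no depth.
- order.close_job(): hands the job in; it is judged then, once.
Trained networks look in the newest picture that a camera, given by its name, has taken for a name from the list of things; names that differ only in an ending like _2 or _b are one class to them, and where a whole thing is asked for, a point or a joint stands for the part that bears it (a point fixed in the world has none). Each returns a list of dicts, best first, with "score" (0 to 1); they miss things now and then, are a little off and sometimes report something else, mostly with a low value. They report only what shows in the picture. A call takes as long as a camera call. They do not tell look-alikes from the thing itself.
- spotter.find_in(camera, label): "point" ([column, row] in pixels, amid what is visible of it).
The state is a dict: "time": time; "joints": joint angles; "qd": joint speeds; "joint_efforts": joint torques, N m; "eef_pos": TCP position; "eef_rot": TCP orientation; "ft_force": force on the tool from outside, world axes, zero at the start; "moment": the same for the moment, N m; "opening": finger opening in m; "finger_force": force on a finger pad.
Only numpy, scipy, OpenCV 4.12 (cv2) and the standard library are available. Lean on these libraries where they do the work, as an engineer would, in place of code of your own. Each camera call takes 0.05 s, during which the arm holds its last target. There are 200 camera calls.

TASK

Turn the black tailpiece upside down without picking it up: with the fingertips push it along the bench until one long side is against the near edge of the low maple fitting board, then push on so that it tips up on that long side and flips over onto the board. It should end lying flat on the board with its decorated face down, let go. Never pinch or lift it, do not push hard, and leave the spool clamp, the finger plane and the bridge blank where they are.

Things in the scene. Friction and masses are not known exactly. Their poses are not given: they have to be found in the camera images.
- tailpiece: Black ebony violin tailpiece, 25 g, 9 mm thick, 111 mm long; straight long sides taper from 41 mm wide at y = -45 mm to 19 mm at y = +53 mm (32 mm at the centre of mass, y = -4 mm); edges rounded by 3 mm. Origin: centre of the underside; y along it, z out of the decorated face (pale line, four brass dots), up at the start. Starts on the robot's side of the board, length within 20 deg of its near edge.
- fitting_board: Flat maple board 120 mm (its x) by 240 mm (its y) and 7 mm high, fixed to the bench with a brass screw in each corner, turned by up to 15 degrees. Origin: centre of its underside; its x points away from the robot. Its near edge is the upright 7 mm step at x = -60 mm; the tailpiece is to lie on its top.
- board_edge (a point): Middle of the top of the board's near edge (board frame x = -60 mm, y = 0, z = 7 mm).
- side_a (a point): Point on the tailpiece at mid thickness (z = 4.5 mm), on its long side toward +x (x = +15.5 mm, y = -4 mm in its frame): the side that faces the board at the start.
- side_b (a point): The same on the opposite long side (x = -15.5 mm, y = -4 mm): the side that faces the robot at the start. With the other side against the board, fingertips that push here with about 5 N grip by friction and draw this side up as they rise, the tailpiece turning about the board's edge.
- spool_clamp: Bystander: small wooden spool clamp with a wing nut, 35 mm across, 68 mm tall, standing loose behind the board. Origin: centre of its underside.
- finger_plane: Bystander: small brass finger plane, 29 x 60 x 31 mm, loose on the bench to the right of the tailpiece. Origin: centre of its underside.
- bridge_blank: Bystander: flat maple bridge blank, 33 x 41 x 8 mm, loose on the bench to the left of the board. Origin: centre of its underside.
Mind the look-alikes: they are no part of the job. Several things have the shape of the tailpiece; the one meant has the colours described above.

How it is judged:
By the outcome, as a careful person would: the job done as asked, in the order asked, and still so for the second after the job is handed in, with the robot touching nothing.
It also fails if it takes over 48 s, if anything falls off the work surface, if the arm or the gripper's body presses on something with over 40 N, if the wrist force passes 120 N, or if a joint passes its speed limit or range.

## Working session

There is one attempt and no reset: what is moved stays moved. The work goes in short steps, Python scripts to look and compute and a tool call to move; the robot and the scene stay as the last step left them, time stands still between calls to the robot, and variables do not carry over. Pictures are saved under pics/ and viewed, at most 10 in all, crops included, and the job is handed in when it is done.

Besides the shell and the picture viewer there is one more tool, called as name(argument=value, ...) on one line, values as JSON. servo_tool: Moves the arm, as the interface text tells. Its arguments: {"type":"object","properties":{"increments":{"type":"array"},"hand":{"type":"number"}},"required":["increments"]}

```bash
mkdir -p pics; ls; cat > h.py <<'E'
import numpy as np, cv2
from cell import sensors, optics, order, spotter, robot
def ray(im,uv,z):
    K=np.array(im["camera_matrix"]);T=np.array(im["cam_to_world"])
    d=T[:3,:3]@np.linalg.solve(K,[uv[0],uv[1],1.0]);o=T[:3,3]
    return o+d*(z-o[2])/d[2]
def proj(im,p):
    K=np.array(im["camera_matrix"]);T=np.array(im["cam_to_world"])
    c=T[:3,:3].T@(np.asarray(p,float)-T[:3,3]);q=K@c
    return q[:2]/q[2]
E
python3 - <<'E'
from h import *
s=sensors.get_state();print({k:np.round(v,3).tolist() for k,v in s.items()}); print(robot.hold_point_z)
for n in ("top","scene"):
    im=optics.get_image(n);cv2.imwrite(f"pics/{n}0.png",im["frame"]);print(n,np.round(im["cam_to_world"],3).tolist(),np.round(im["camera_matrix"],1).tolist())
    for l in ("tailpiece","fitting_board","spool_clamp","finger_plane","bridge_blank"):
        for d in spotter.find_in(n,l): print(n,l,np.round(d["point"],0),round(d["score"],2),np.round(ray(im,d["point"],.007),3))
E
```

```text
pics
{'time': 0.0, 'joints': [1.186, 0.469, -0.049, 1.534, 0.024, 1.141, -0.082], 'qd': [0.001, -0.0, -0.001, -0.0, -0.0, -0.0, -0.001], 'joint_efforts': [0.0, -50.797, -0.08, -23.616, -0.061, 0.038, 0.0], 'eef_pos': [0.235, -0.632, 0.221], 'eef_rot': [0.984, 0.177, -0.0, -0.001], 'ft_force': [0.455, 0.024, 0.233], 'moment': [-0.046, -0.04, -0.045], 'finger_force': 0.0, 'opening': 0.087}
0.0187
top [[0.016, -0.995, 0.093, 0.457], [-1.0, -0.017, -0.008, 0.022], [0.01, -0.093, -0.996, 1.05], [0.0, 0.0, 0.0, 1.0]] [[451.9, 0.0, 320.2], [0.0, 451.9, 193.9], [0.0, 0.0, 1.0]]
top tailpiece [293. 279.] 0.89 [0.359 0.071 0.007]
top tailpiece [219. 284.] 0.77 [0.347 0.239 0.007]
top tailpiece [332. 222.] 0.73 [ 0.49  -0.015  0.007]
top fitting_board [335. 167.] 0.79 [ 0.618 -0.02   0.007]
top spool_clamp [336. 222.] 0.36 [ 0.49  -0.025  0.007]
top finger_plane [404. 209.] 0.81 [ 0.523 -0.182  0.007]
top bridge_blank [267. 156.] 0.53 [0.641 0.138 0.007]
scene [[0.629, -0.518, 0.58, 0.059], [-0.777, -0.401, 0.485, -0.401], [-0.018, -0.755, -0.655, 0.612], [0.0, 0.0, 0.0, 1.0]] [[386.5, 0.0, 320.6], [0.0, 386.5, 202.7], [0.0, 0.0, 1.0]]
scene tailpiece [312. 241.] 0.88 [ 0.485 -0.018  0.007]
scene tailpiece [238. 261.] 0.69 [0.35  0.066 0.007]
scene tailpiece [182. 230.] 0.58 [0.334 0.233 0.007]
scene fitting_board [350. 214.] 0.94 [ 0.606 -0.033  0.007]
scene spool_clamp [378. 184.] 0.62 [ 0.739 -0.021  0.007]
scene finger_plane [386. 269.] 0.71 [ 0.519 -0.182  0.007]
scene bridge_blank [305. 183.] 0.42 [0.63  0.126 0.007]
```

```bash
python3 - <<'E'
import cv2
a=cv2.imread("pics/top0.png")[90:330,180:450];cv2.imwrite("pics/top0c.png",cv2.resize(a,None,fx=2.5,fy=2.5,interpolation=cv2.INTER_CUBIC))
E
```

```text
(no output)
```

View pics/scene0.png

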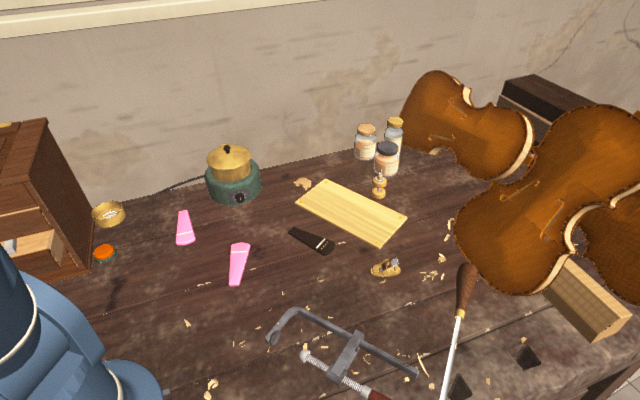

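View pics/top0c.png

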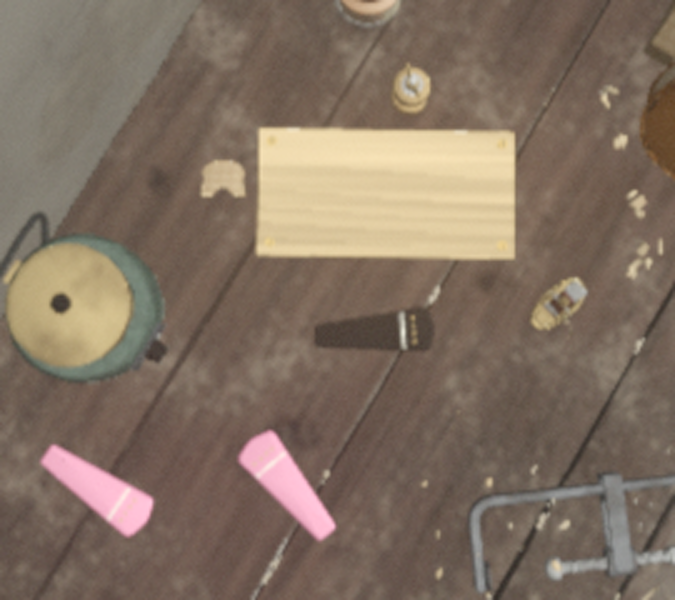

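The candidates are the black piece (332,222), pink (293,279) and pink (219,284). The crop shows the black one has the pale line and brass dots, with its wide end to the right, so that's the tailpiece. Its long side faces the board, whose near edge runs (283,193)–(386,194). Next I'll measure both outlines.

```bash
cat > meas.py <<'E'
from h import *
def measure(verbose=True):
    im=optics.get_image("top");f=im["frame"];hsv=cv2.cvtColor(f,cv2.COLOR_BGR2HSV)
    R=np.zeros(f.shape[:2],np.uint8);R[120:262,270:400]=255
    # board
    m=((f[:,:,1]>150)&(f[:,:,2]>160)&(R>0)).astype(np.uint8)
    c=max(cv2.findContours(m,0,1)[0],key=cv2.contourArea)
    p=c[:,0,:].astype(float);pts=[]
    for u in range(288,382,3):
        q=p[abs(p[:,0]-u)<1.5]
        if len(q): pts.append(ray(im,[u,q[:,1].max()+.5],.007)[:2])
    pts=np.array(pts);k,b=np.polyfit(pts[:,1],pts[:,0],1)
    res=pts[:,0]-k*pts[:,1]-b
    print("board edge x=%.4f*y+%.4f res %.4f"%(k,b,res.std()))
    w=np.array([ray(im,q,.007) for q in cv2.boxPoints(cv2.minAreaRect(c))]);print("board box",np.round(w[:,:2],4).tolist())
    return im
if __name__=="__main__":
    im=measure();f=im["frame"]
    m=((f.max(2)<60)).astype(np.uint8);m[:200]=0;m[262:]=0;m[:,:290]=0;m[:,370:]=0
    g=f.max(2);print("gray bg",np.percentile(g[200:240,290:370],[2,10,20,30,50,80]))
    cs=sorted(cv2.findContours(m,0,1)[0],key=cv2.contourArea)[-3:]
    for c in cs: print(cv2.contourArea(c),cv2.boundingRect(c))
    c=cv2.convexHull(np.vstack([x for x in cs if cv2.contourArea(x)>60]))
    w=np.array([ray(im,q,.006)[:2] for q in c[:,0,:].astype(float)])
    mm=np.float32((w-[.49,-.015])*1000);r=cv2.minAreaRect(mm);print("rect mm",r)
    o=f.copy();cv2.polylines(o,[c],True,(0,255,0),1)
    cv2.imwrite("pics/seg.png",cv2.resize(o[185:250,280:380],None,fx=7,fy=7,interpolation=cv2.INTER_NEAREST))
    print(np.round(w,4).tolist())
E
python3 meas.py
```

```text
board edge x=-0.0050*y+0.5579 res 0.0007
board box [[0.5579, 0.1016], [0.6787, 0.1027], [0.6796, -0.1388], [0.5585, -0.1375]]
gray bg [ 78.  82. 105. 112. 117. 124.]Traceback (most recent call last):
  File "meas.py", line 23, in <module>
    c=cv2.convexHull(np.vstack([x for x in cs if cv2.contourArea(x)>60]))
                     ~~~~~~~~~^^^^^^^^^^^^^^^^^^^^^^^^^^^^^^^^^^^^^^^^^^
    return _nx.concatenate(arrs, 0, dtype=dtype, casting=casting)
           ~~~~~~~~~~~~~~~^^^^^^^^^^^^^^^^^^^^^^^^^^^^^^^^^^^^^^^
ValueError: need at least one array to concatenate
```

```bash
sed -i 's/f.max(2)<60/f.max(2)<97/' meas.py; python3 meas.py
```

```text
board edge x=-0.0041*y+0.5578 res 0.0007
board box [[0.5579, 0.1016], [0.6788, 0.1027], [0.6796, -0.1389], [0.5585, -0.1375]]
gray bg [ 78.  82. 105. 112. 117. 124.]
12.5 (322, 236, 16, 26)
144.5 (342, 213, 12, 18)
354.5 (306, 215, 35, 18)
rect mm ((-5.902507781982422, 4.819377899169922), (40.743507385253906, 109.60885620117188), 10.71060562133789)
[[0.4864, -0.0639], [0.4771, -0.0616], [0.4748, -0.0594], [0.4724, -0.0525], [0.4675, -0.0318], [0.4755, 0.042], [0.4777, 0.0444], [0.4915, 0.0446], [0.4939, 0.0424], [0.4963, 0.0332], [0.4988, 0.0217], [0.5114, -0.0451], [0.5117, -0.059], [0.4956, -0.0638]]
```

View pics/seg.png

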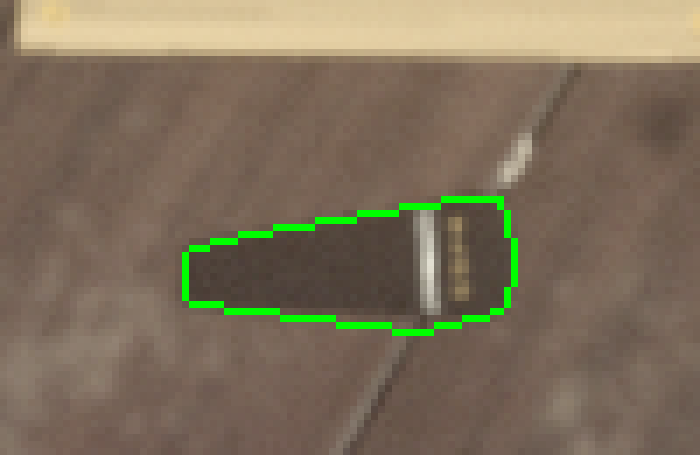

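The fit matches the given sizes: 110 mm long and 41 mm wide. The board edge is x≈0.558, and the tailpiece's centre of mass is about (0.488,-0.0135). I'll bring the closed fingers round behind side_b, high up, with the finger line turned to match side_b's final slope.

servo_tool(increments=[[0.074,0.113,0,-0.114],[0.148,0.226,0,-0.229],[0.222,0.34,0,-0.343],[0.296,0.453,0,-0.458],[0.37,0.566,0,-0.572]], hand=1)

```text
time: 1.12
eef_pos: [0.3284, -0.4898, 0.2227]
eef_rot: [0.999, 0.033, 0.0, 0.0]
ft_force: [1.4, -0.1, -0.6]
opening: 0.0615
finger_force: 0.0
```

servo_tool(increments=[[0.074,0.113,0,-0.114],[0.148,0.226,0,-0.229],[0.222,0.34,0,-0.343],[0.296,0.453,0,-0.458],[0.37,0.566,0,-0.572]])

```text
time: 1.53
eef_pos: [0.4209, -0.3483, 0.2229]
eef_rot: [0.994, -0.109, 0.0, 0.0]
ft_force: [0.8, -0.3, 0.1]
opening: 0.0283
finger_force: 0.0
```

servo_tool(increments=[[0,0.13,-0.05,0],[0,0.27,-0.1,0],[0,0.4,-0.15,0],[0,0.54,-0.2,0],[0,0.68,-0.25,0]])

```text
time: 1.95
eef_pos: [0.4201, -0.1783, 0.1599]
eef_rot: [0.994, -0.108, 0.001, 0.0]
ft_force: [0.4, -0.2, 0.2]
opening: 0.0017
finger_force: 0.0
```

servo_tool(increments=[[0.01,0.13,-0.05,0],[0.02,0.27,-0.1,0],[0.03,0.4,-0.15,0],[0.04,0.54,-0.2,0],[0.05,0.67,-0.25,0]])

```text
time: 2.37
eef_pos: [0.4329, -0.0104, 0.0975]
eef_rot: [0.994, -0.108, 0.001, -0.0]
ft_force: [0.6, -0.8, -0.7]
opening: 0.0003
finger_force: 0.0
```

servo_tool(increments=[[0,0,-0.12,0],[0,0,-0.22,0],[0,0,-0.31,0],[0,0,-0.36,0],[0,0,-0.378,0]])

```text
time: 2.78
eef_pos: [0.4316, -0.0121, 0.0014]
eef_rot: [0.994, -0.108, -0.002, 0.0]
ft_force: [-0.5, 1.0, -0.6]
opening: 0.0004
finger_force: 0.0
```

servo_tool(increments=[[0.025,0,0,0],[0.05,0,0,0],[0.075,0,0,0],[0.1,0,0,0],[0.12,0,0,0]])

```text
time: 3.2
eef_pos: [0.4645, -0.0123, 0.004]
eef_rot: [0.994, -0.108, 0.001, -0.0]
ft_force: [0.3, 1.5, 0.3]
opening: 0.0006
finger_force: 0.2
```

```bash
cat > look.py <<'E'
import sys
from h import *
n=sys.argv[1]
s=sensors.get_state();print(np.round(s["eef_pos"],4),np.round(s["ft_force"],2))
a=optics.get_image("scene")["frame"][190:290,250:410];b=optics.get_image("top")["frame"][170:245,280:400]
a=cv2.resize(a,(640,400),interpolation=cv2.INTER_CUBIC);b=cv2.resize(b,(640,400) if 0 else (640,400),interpolation=cv2.INTER_CUBIC)
v=np.vstack([a[:300],b]);v=np.vstack([a,b]);v=cv2.resize(v,(480,600));cv2.imwrite(f"pics/{n}.png",v)
E
python3 look.py l1
```

```text
[ 0.4645 -0.0123  0.004 ] [0.33 1.46 0.27]
```

View pics/l1.png

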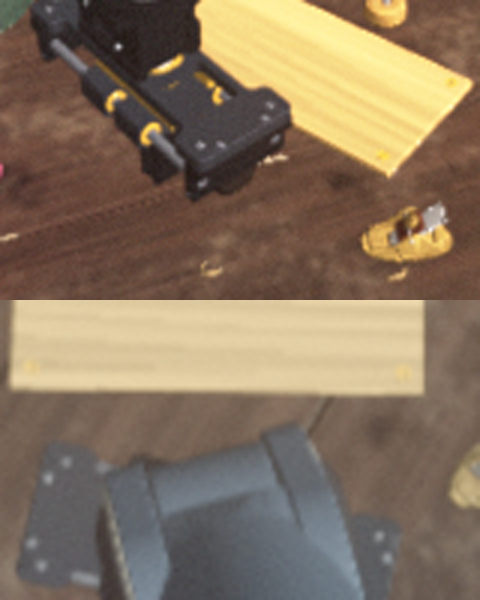

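Both views are blocked by the gripper while it pushes, so I'll go by force and position. If side_a is seated against the board, I expect the TCP at x≈0.517.

servo_tool(increments=[[0.02,0,0,0],[0.045,0,0,0],[0.07,0,0,0],[0.095,0,0,0],[0.115,0,0,0]])

```text
time: 3.72
eef_pos: [0.4925, -0.0122, 0.0031]
eef_rot: [0.994, -0.108, 0.0, -0.0]
ft_force: [0.4, 0.4, 0.6]
opening: 0.0004
finger_force: 0.1
```

servo_tool(increments=[[0.012,0,0,0],[0.024,0,0,0],[0.036,0,0,0],[0.046,0,0,0],[0.055,0,0,0]])

```text
time: 4.13
eef_pos: [0.5053, -0.0122, 0.003]
eef_rot: [0.994, -0.108, -0.0, 0.0]
ft_force: [-0.4, -0.9, 0.2]
opening: 0.0003
finger_force: 0.1
```

servo_tool(increments=[[0.004,0,0,0],[0.008,0,0,0],[0.012,0,0,0],[0.016,0,0,0],[0.016,0,0,0]])

```text
time: 4.55
eef_pos: [0.5094, -0.0122, 0.0031]
eef_rot: [0.994, -0.108, 0.0, 0.0]
ft_force: [0.3, -0.1, 1.0]
opening: 0.0002
finger_force: 0.0
```

servo_tool(increments=[[0.004,0,0,0],[0.008,0,0,0],[0.012,0,0,0],[0.012,0,0,0],[0.012,0,0,0]])

```text
time: 4.97
eef_pos: [0.5124, -0.0122, 0.0031]
eef_rot: [0.994, -0.108, 0.0, 0.0]
ft_force: [-0.0, 0.4, -0.2]
opening: 0.0006
finger_force: 0.0
```

servo_tool(increments=[[0.004,0,0,0],[0.008,0,0,0],[0.012,0,0,0],[0.012,0,0,0],[0.012,0,0,0]])

```text
time: 5.38
eef_pos: [0.5153, -0.0122, 0.0031]
eef_rot: [0.994, -0.108, 0.0, 0.0]
ft_force: [0.3, -0.2, -0.3]
opening: 0.0002
finger_force: 0.0
```

servo_tool(increments=[[0.004,0,0,0],[0.008,0,0,0],[0.008,0,0,0],[0.008,0,0,0]])

```text
time: 5.72
eef_pos: [0.516, -0.0122, 0.0029]
eef_rot: [0.994, -0.108, -0.001, 0.0]
ft_force: [-4.8, -0.3, 2.3]
opening: 0.0005
finger_force: 1.8
```

servo_tool(increments=[[0.004,0,0,0],[0.004,0,0,0],[0.004,0,0,0]])

```text
time: 5.97
eef_pos: [0.5161, -0.0123, 0.0028]
eef_rot: [0.994, -0.108, -0.002, 0.001]
ft_force: [-5.5, -0.6, 4.5]
opening: 0.0005
finger_force: 2.9
```

Contact came at x=0.516, as predicted, with about 5 N, so side_a is flush. Before the roll I'll back off, lower the tip so the contact sits well above its end, and press again.

servo_tool(increments=[[-0.016,0,0,0],[-0.016,0,-0.008,0],[-0.016,0,-0.008,0],[-0.008,0,-0.008,0],[-0.006,0,-0.008,0]])

```text
time: 6.38
eef_pos: [0.5161, -0.0123, 0.0009]
eef_rot: [0.994, -0.108, -0.001, 0.0]
ft_force: [-3.7, -0.6, 2.6]
opening: 0.0004
finger_force: 1.9
```

servo_tool(increments=[[0.003,0,0,0],[0.006,0,0,0],[0.006,0,0,0]])

```text
time: 6.63
eef_pos: [0.5161, -0.0123, 0.0008]
eef_rot: [0.994, -0.108, -0.002, 0.001]
ft_force: [-6.1, 0.1, 4.7]
opening: 0.0004
finger_force: 3.0
```

servo_tool(increments=[[0,0,0.005,0],[0,0,0.01,0],[0,0,0.016,0],[0,0,0.022,0],[0,0,0.028,0]])

```text
time: 7.05
eef_pos: [0.5161, -0.0124, 0.0074]
eef_rot: [0.994, -0.108, -0.002, 0.0]
ft_force: [-5.3, 0.4, -0.1]
opening: 0.0005
finger_force: 2.5
```

servo_tool(increments=[[0,0,0.007,0.005],[0.001,0,0.014,0.01],[0.003,0,0.021,0.02],[0.005,0,0.028,0.03],[0.007,0,0.034,0.04]])

```text
time: 7.47
eef_pos: [0.5183, -0.0125, 0.0163]
eef_rot: [0.995, -0.098, -0.002, 0.001]
ft_force: [-6.0, 0.0, 1.7]
opening: 0.0004
finger_force: 2.8
```

servo_tool(increments=[[0.002,0,0.006,0.014],[0.005,0,0.012,0.028],[0.008,0,0.018,0.042],[0.011,0,0.024,0.056],[0.014,0,0.03,0.07]])

```text
time: 7.88
eef_pos: [0.5228, -0.0127, 0.0242]
eef_rot: [0.997, -0.08, -0.001, 0.0]
ft_force: [-3.8, -1.1, 2.9]
opening: 0.0005
finger_force: 1.8
```

servo_tool(increments=[[0.004,0,0.006,0.02],[0.008,0,0.012,0.04],[0.012,0,0.018,0.06],[0.017,0,0.023,0.08],[0.021,0,0.028,0.094]])

```text
time: 8.3
eef_pos: [0.5298, -0.0121, 0.0314]
eef_rot: [0.998, -0.057, 0.001, -0.0]
ft_force: [-0.1, -1.5, -0.1]
opening: 0.0003
finger_force: 0.0
```

```bash
python3 look.py l2
```

```text
[ 0.5298 -0.0121  0.0314] [-0.14 -1.54 -0.09]
```

View pics/l2.png

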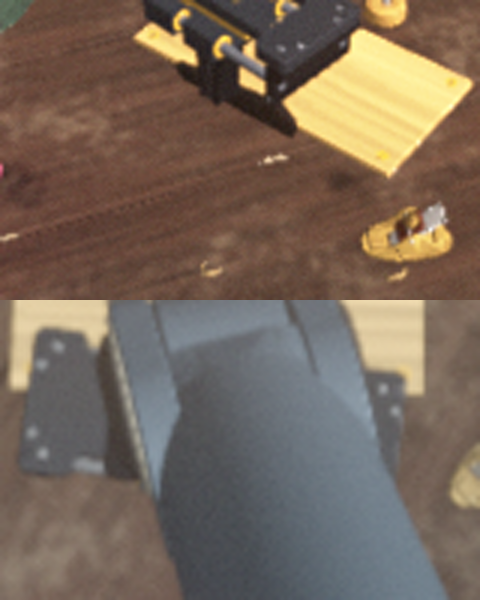

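The top view is blocked. In the scene crop a black shape stands behind the finger, from (185,70) to (295,130). I'll enlarge it.

```bash
python3 - <<'E'
from h import *
im=optics.get_image("scene");f=im["frame"]
a=f[195:245,285:365]
a=cv2.resize(a,(800,500),interpolation=cv2.INTER_CUBIC);a=cv2.convertScaleAbs(a,alpha=1.8,beta=10);cv2.imwrite("pics/l3.png",a)
for p in ([.5578,.0,.007],[.5582,-.06,.007],[.54,-.0125,.0314],[.54,-.05,0.03],[.5582,-.06,.04]): print(p,np.round((proj(im,p)-[285,195])*10))
E
```

```text
[0.5578, 0.0, 0.007] [413. 244.]
[0.5582, -0.06, 0.007] [628. 358.]
[0.54, -0.0125, 0.0314] [406. 231.]
[0.54, -0.05, 0.03] [543. 309.]
[0.5582, -0.06, 0.04] [632. 249.]
```

View pics/l3.png

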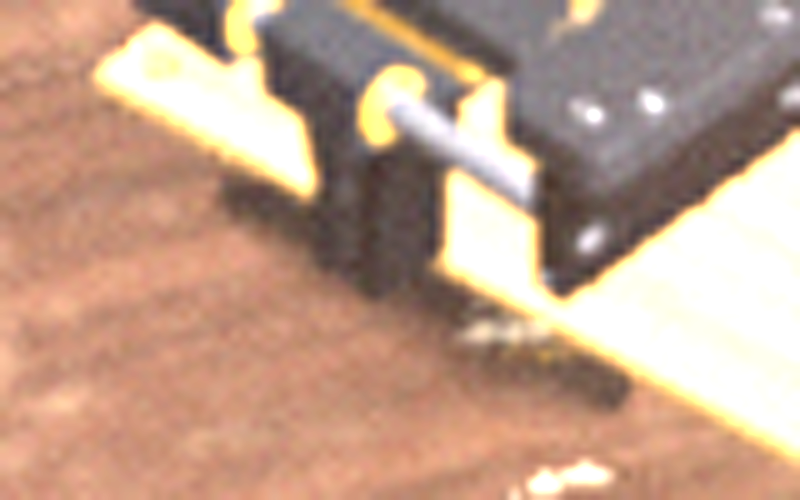

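The shape shows the pale line and brass dots, so the piece fell back face up along the edge. The force ratio puts it near 49° before it slipped. I raised the tip past the contact point. I'll back off, check its pose and repeat, rising less after 50°.

servo_tool(increments=[[-0.01,0,0.1,-0.05],[-0.1,0,0.2,-0.1],[-0.2,0,0.3,-0.15],[-0.3,0.1,0.35,-0.206],[-0.3,0.2,0.35,-0.206]])

```text
time: 8.87
eef_pos: [0.4506, 0.0366, 0.1206]
eef_rot: [0.994, -0.111, 0.0, 0.001]
ft_force: [-0.5, -0.8, -0.3]
opening: 0.0002
finger_force: 0.0
```

```bash
python3 - <<'E'
from h import *
s=sensors.get_state();print(np.round(s["eef_pos"],4))
im=optics.get_image("scene");f=im["frame"]
a=f[190:255,285:375]
a=cv2.resize(a,(810,585),interpolation=cv2.INTER_CUBIC)[:,:800];a=cv2.convertScaleAbs(a,alpha=1.6,beta=10);cv2.imwrite("pics/l4.png",a)
print([spotter.find_in("scene","side_b")[:2]])
for p in ([.5578,.0,.007],[.5582,-.06,.007],[.5576,.045,.007]): print(p,np.round((proj(im,p)-[285,190])*9))
E
```

```text
[0.4506 0.0366 0.1206]
[[{'point': [326.6, 233.8], 'score': 0.84}, {'point': [184.6, 232.2], 'score': 0.68}]]
[0.5578, 0.0, 0.007] [372. 264.]
[0.5582, -0.06, 0.007] [565. 367.]
[0.5576, 0.045, 0.007] [235. 191.]
```

View pics/l4.png

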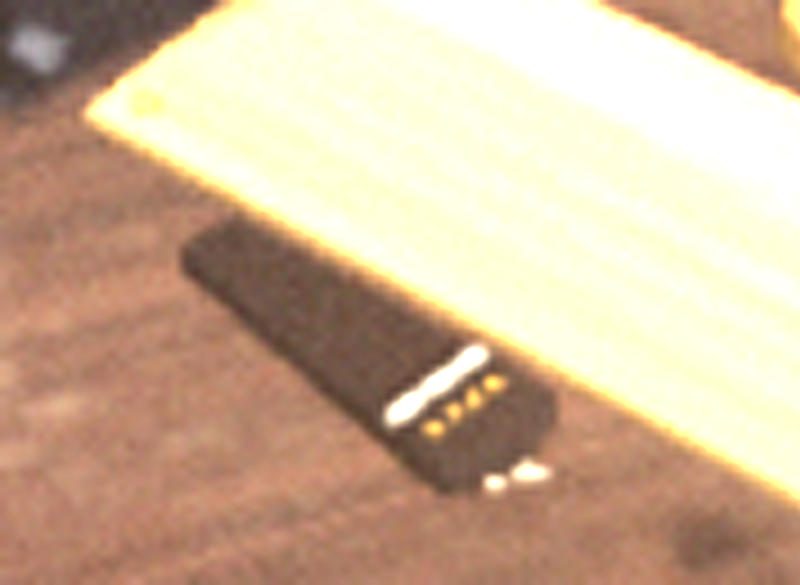

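The piece lies flat and face up. Its near narrow corner is at (185,260), its wide end at (450–555,410–490), and side_a is along the edge. Second try.

servo_tool(increments=[[0.06,-0.1,-0.12,0],[0.12,-0.196,-0.24,0],[0.16,-0.196,-0.35,0],[0.17,-0.196,-0.43,0],[0.17,-0.196,-0.465,0]])

```text
time: 9.38
eef_pos: [0.4956, -0.0125, 0.0]
eef_rot: [0.994, -0.109, -0.002, 0.001]
ft_force: [-19.9, -3.5, 92.6]
opening: 0.0004
finger_force: 46.0
```

servo_tool(increments=[[0.01,0,-0.006,0],[0.025,0,-0.012,0],[0.04,0,-0.014,0],[0.055,0,-0.014,0],[0.07,0,-0.014,0]])

```text
time: 9.8
eef_pos: [0.4962, -0.0125, 0.0002]
eef_rot: [0.994, -0.109, -0.018, 0.006]
ft_force: [-42.4, 0.6, 66.9]
opening: 0.0005
finger_force: 32.8
```

The tip caught the bench because my commanded z was lower than the measured value suggested. I'll unload x first, then raise.

servo_tool(increments=[[-0.035,0,0,0],[-0.07,0,0.0,0],[-0.07,0,0.01,0],[-0.07,0,0.012,0],[-0.07,0,0.012,0]])

```text
time: 10.22
eef_pos: [0.4971, -0.0112, 0.0023]
eef_rot: [0.994, -0.108, 0.001, -0.0]
ft_force: [-0.5, 0.3, 0.8]
opening: 0.0001
finger_force: 0.0
```

servo_tool(increments=[[0.01,0,0,0],[0.02,0,-0.002,0],[0.03,0,-0.004,0],[0.04,0,-0.004,0],[0.05,0,-0.004,0]])

```text
time: 10.63
eef_pos: [0.5049, -0.0112, 0.0004]
eef_rot: [0.994, -0.108, -0.005, 0.001]
ft_force: [-12.5, 1.4, 17.8]
opening: 0.0004
finger_force: 8.3
```

servo_tool(increments=[[-0.005,0,0.003,0],[-0.005,0,0.006,0],[-0.005,0,0.006,0],[-0.005,0,0.006,0]])

```text
time: 10.97
eef_pos: [0.508, -0.0112, 0.0023]
eef_rot: [0.994, -0.108, 0.0, -0.0]
ft_force: [0.5, 0.1, -0.2]
opening: 0.0002
finger_force: 0.0
```

servo_tool(increments=[[0.008,0,0,0],[0.016,0,-0.002,0],[0.024,0,-0.002,0],[0.032,0,-0.002,0],[0.036,0,-0.002,0]])

```text
time: 11.38
eef_pos: [0.516, -0.0112, 0.0017]
eef_rot: [0.994, -0.108, -0.001, 0.0]
ft_force: [-2.8, -0.0, 2.4]
opening: 0.0005
finger_force: 1.4
```

servo_tool(increments=[[0.003,0,0,0],[0.003,0,0,0]])

```text
time: 11.55
eef_pos: [0.516, -0.0112, 0.0016]
eef_rot: [0.994, -0.108, -0.001, 0.0]
ft_force: [-2.9, 0.7, 3.5]
opening: 0.0004
finger_force: 1.8
```

servo_tool(increments=[[0.003,0,0.0,0],[0.003,0,0.006,0],[0.003,0,0.012,0],[0.003,0,0.018,0],[0.003,0,0.024,0]])

```text
time: 11.97
eef_pos: [0.5161, -0.0113, 0.0073]
eef_rot: [0.994, -0.108, -0.002, 0.0]
ft_force: [-5.1, 1.4, 0.5]
opening: 0.0002
finger_force: 2.6
```

servo_tool(increments=[[0,0,0.007,0.005],[0.001,0,0.014,0.01],[0.003,0,0.021,0.02],[0.005,0,0.028,0.03],[0.007,0,0.034,0.04]])

```text
time: 12.38
eef_pos: [0.518, -0.0115, 0.016]
eef_rot: [0.995, -0.098, -0.002, 0.001]
ft_force: [-5.3, -0.2, 1.4]
opening: 0.0008
finger_force: 2.8
```

servo_tool(increments=[[0.002,0,0.005,0.014],[0.005,0,0.011,0.028],[0.009,0,0.016,0.042],[0.013,0,0.021,0.056],[0.017,0,0.026,0.07]])

```text
time: 12.8
eef_pos: [0.5212, -0.0118, 0.0225]
eef_rot: [0.997, -0.081, -0.003, 0.001]
ft_force: [-8.3, 0.2, 6.0]
opening: 0.0001
finger_force: 4.0
```

servo_tool(increments=[[0.002,0,0.004,0.02],[0.005,0,0.008,0.04],[0.009,0,0.011,0.06],[0.013,0,0.014,0.08],[0.017,0,0.016,0.094]])

```text
time: 13.22
eef_pos: [0.5295, -0.0113, 0.0274]
eef_rot: [0.998, -0.057, 0.002, -0.0]
ft_force: [0.0, -0.2, 0.9]
opening: 0.0008
finger_force: 0.1
```

servo_tool(increments=[[0.012,0,0.002,0.03],[0.026,0,0.004,0.06],[0.042,0,0.006,0.1],[0.06,0,0.008,0.14],[0.08,0,0.008,0.18]])

```text
time: 13.63
eef_pos: [0.5492, -0.0112, 0.029]
eef_rot: [1.0, -0.012, 0.001, -0.0]
ft_force: [-0.4, 0.1, -0.5]
opening: 0.0005
finger_force: 0.0
```

```bash
python3 - <<'E'
from h import *
s=sensors.get_state();print(np.round(s["eef_pos"],4))
im=optics.get_image("scene");f=im["frame"]
a=f[190:255,285:375]
a=cv2.resize(a,(810,585),interpolation=cv2.INTER_CUBIC)[:,:800];a=cv2.convertScaleAbs(a,alpha=1.6,beta=10);cv2.imwrite("pics/l5.png",a)
E
```

```text
[ 0.5492 -0.0112  0.029 ]
```

View pics/l5.png

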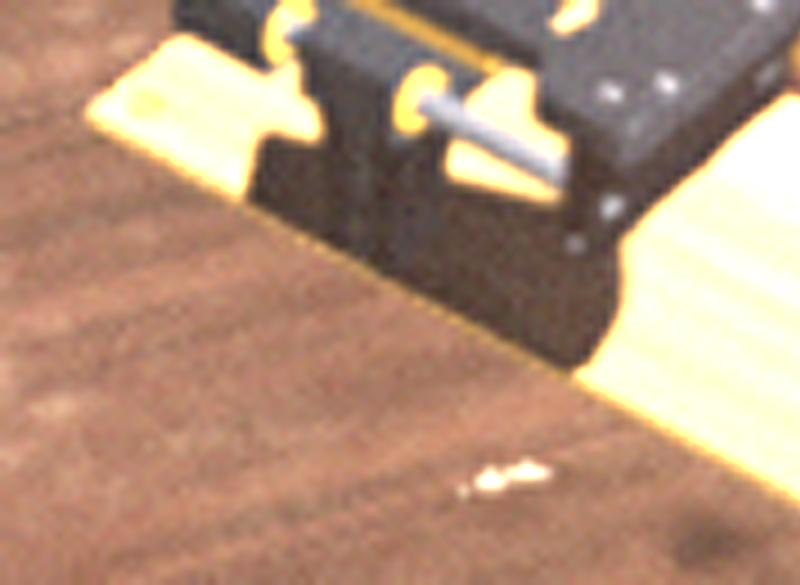

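The piece is now on the board with a plain dark side up and its lower edge along the board's near edge. I'll lift the fingers clear and check.

servo_tool(increments=[[-0.01,0,0.06,0],[-0.05,0,0.18,0],[-0.18,0.0,0.3,0],[-0.33,0.1,0.4,0],[-0.45,0.2,0.4,0]])

```text
time: 14.1
eef_pos: [0.444, 0.0328, 0.1307]
eef_rot: [1.0, -0.015, 0.003, 0.0]
ft_force: [0.2, 1.6, 0.2]
opening: 0.0002
finger_force: 0.0
```

servo_tool(increments=[[0,0.15,0.1,0],[0,0.3,0.1,0],[0,0.45,0.1,0],[0,0.6,0.1,0],[0,0.7,0.1,0]])

```text
time: 14.52
eef_pos: [0.4418, 0.2129, 0.1536]
eef_rot: [1.0, -0.011, 0.001, -0.001]
ft_force: [0.3, -0.4, -0.1]
opening: 0.0002
finger_force: 0.0
```

```bash
python3 - <<'E'
from h import *
s=sensors.get_state();print(np.round(s["eef_pos"],4))
ims=[optics.get_image(n) for n in ("scene","top")]
a=cv2.resize(ims[0]["frame"][170:270,285:425],(784,560)[:2],interpolation=cv2.INTER_CUBIC)
b=cv2.resize(ims[1]["frame"][110:230,240:420],(450,300),interpolation=cv2.INTER_CUBIC)
a=cv2.resize(a,(420,300));v=np.vstack([cv2.copyMakeBorder(a,0,0,0,30,0),b]);cv2.imwrite("pics/l6.png",v)
im=ims[1];f=im["frame"]
m=(f.max(2)<110).astype(np.uint8);m[:135]=0;m[225:]=0;m[:,:290]=0;m[:,:][:,380:]=0
c=max(cv2.findContours(m,0,1)[0],key=cv2.contourArea);w=np.array([ray(im,q,.014)[:2] for q in c[:,0,:].astype(float)])
print(cv2.contourArea(c),w.min(0),w.max(0))
for l in ("spool_clamp","finger_plane","bridge_blank"): print(l,[(np.round(d["point"]),round(d["score"],2)) for d in spotter.find_in("scene",l)[:2]])
E
```

```text
[0.4418 0.2129 0.1536]
495.0 [ 0.55571785 -0.06241721] [0.59679109 0.04146395]
spool_clamp [(array([378., 185.]), 0.73)]
finger_plane [(array([384., 268.]), 0.83)]
bridge_blank [(array([301., 183.]), 0.64)]
```

View pics/l6.png

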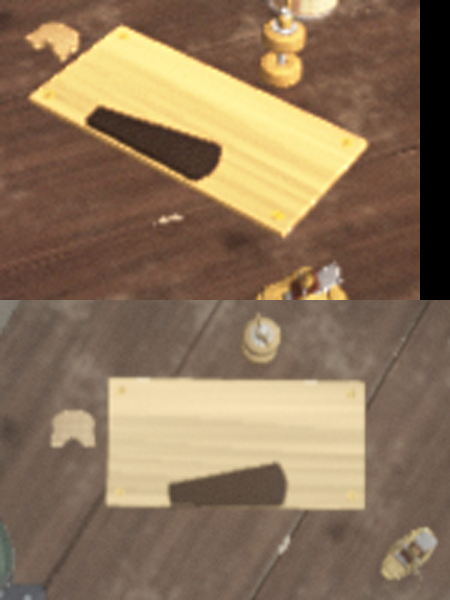

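The piece lies flat on the board with its plain underside up: top view (170–285,462–507), outline x 0.556–0.597. The bystanders haven't moved and the robot is clear, so I'm handing in.

```bash
python3 -c "
from cell import order
print(order.close_job())"
```

```text
the job is handed in; nothing more can be done
None
```

The tailpiece lies flat on the maple board, decorated face down and let go, and the three bystanders are where they were; the flip took two tries, and between them the fingertips pressed the bench at up to about 93 N as read (wrist limit 120 N).

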